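# Lock the chopper lid down and hold it

### The arm

A 6-joint arm with a two-finger parallel gripper is mounted at the origin on a cart in front of the work surface, level with it; the furniture and walls round the work are solid. World frame = base frame: x ahead of the robot, y to its left, z up, the work surface at z = 0. Lengths are in m, angles in rad, forces in N, time in s.
With the tool pointing down it reaches from about 0.375 to 0.75 m from the base axis. Payload 9 kg.
Tool frame: the origin (TCP) lies at the very end of the fingers, on their centre line; the grasp point (between the pads) lies tcp_to_grasp behind it (tcp_to_grasp is the distance from the TCP to the grasp point, in m); z points along the fingers, y is the line along which they close (so a half turn about z gives the same grasp; the last joint's range is limited). The gripper opens to 85 mm and grips with 20 to 120 N. Pads are 22 mm wide; open, the fingers measure 114 mm over their backs; the gripper's body (76 mm by 85 mm) begins 54 mm behind the grasp point. The pads swing forward as they close: fully open they stand 13 mm farther back than shut.
Start: joints at [0.992, 0.104, 0.097, 1.564, 0, 1.353], TCP at [0.212, 0.561, 0.231] pointing down, gripper open.
Joint ranges: [-2.99, 2.99], [-0.84, 1.86], [-1.1, 1.16], [-1.84, 2.11], [-1.51, 1.56], [-3.14, 3.14]. Speed limits (rad/s): [2.22, 2.22, 2.57, 3.14, 3.14, 3.14].

### API

Orientations are given as a unit quaternion [x, y, z, w].
In Python, from plant import move_ptp, movel, set_joints, release, close_gripper, pause, solve_ik, sense, capture, PlanningError, finish_job, tcp_to_grasp gives the robot as it stands. Calls block until the motion is done:
- move_ptp(position, orientation): joint-space move of the TCP to a pose.
- movel(position, ori=None, feed=0.15, f_stop=None): straight line of the TCP; ori=None keeps the orientation; feed is the mean speed in m/s. With f_stop (N) it stops when the force on the tool has changed by that much, and returns True; else False.
- set_joints(angles): joint-space move.
- release() and close_gripper(force=None): open the fingers fully, or close them until they stop; force is the grip in N (None keeps the last).
- pause(seconds).
- solve_ik(position, orientation): joint angles nearest the present ones, or None.
- sense(): the state.
- capture(name): name is "scene" or "top"; returns a dict with "frame" (420x560x3 uint8, red, green, blue), "camera_matrix" (3x3 intrinsics, pixels), "extrinsics" (4x4, takes a point from camera to world coordinates). Camera axes: x right, y up, looking along -z (the intrinsics and any distortion apply to the point x, -y, -z); pixel columns grow to the right and rows downward; lengths in m; the calibration is good to about 2 mm. A picture is of the moment at which its call begins. There is no depth.
A pose or a line that the arm cannot do raises PlanningError and nothing moves.
- finish_job(): hands the job in; it is judged then, once.
The state is a dict: "time_s": time; "q": joint angles; "qvel": joint speeds; "joint_torque": joint torques, N m; "ee_pos": TCP position; "eef_rot": TCP orientation; "ft_force": force on the tool from outside, world axes, zero at the start; "ft_torque": the same for the moment, N m; "width": finger opening in m; "gripper_force": force on a finger pad.
Only numpy, scipy, OpenCV 4.12 (cv2) and the standard library are available. Lean on these libraries where they do the work, as an engineer would, in place of code of your own. Each camera call takes 0.05 s, during which the arm holds its last target. There are 200 camera calls.

### The job

The garlic is already in the mini chopper: take the lid with the bar grip and two lugs, set its lugs into the two slots of the chopper's mouth, push it fully down against the spring and twist it clockwise (seen from above) about a quarter turn, against a second spring, to the stop. Finish while still gripping it, holding it fully down and fully turned, for the spring lifts it again if it is let go. Leave the plain lid and everything else where it stands.

Things in the scene. Friction and masses are not known exactly. Their poses are not given: they have to be found in the camera images.
- lid_grip (a point): Grip of the loose grey bayonet lid (about 0.14 kg), which stands upright on the worktop: on its axis, 20 mm above its disc, 56.5 mm above its underside. z up, x along the bar grip: 66 mm long, 22 mm thick (y), from 36.5 to 76.5 mm above the underside; grip it across the 22 mm. Disc 100 mm diameter, 28.5 to 36.5 mm above the underside. A half turn of the lid is the same lid.
- bayonet_lid: The same lid; origin at the centre of its underside, axes as at lid_grip. Below the disc: plug 60 mm diameter, 28.5 mm high, its lowest 7 mm tapered to 52 mm; at its foot two opposite lugs in line with the bar (x), 12 mm wide, 14 mm high, tips 80 mm apart, undersides level with the plug's.
- chopper_mouth (a point): Centre of the chopper's mouth, at the top of its steel collar, 126 mm above the worktop; white appliance, fixed, 108 mm diameter bowl, 136 mm foot. z up, x along two opposite entry slots (20 mm wide, reaching 48 mm from the axis, each with a white rib on the bowl's outer wall below). Collar 8 mm thick, bore 66 mm. With the lid in at rest lid_grip is 40.5 mm above this point; fully down, 29.5 mm.
- chopper: The chopper; origin at the centre of its foot, x along the slots. The lugs land on a spring ring 16 mm below the mouth, where the slots still stop turning. Pushed 6 mm or more they are under the collar and the lid can turn clockwise (its yaw falls); after about 0.12 rad the lugs take two dogs of the ring along; the stop comes about 1.42 rad from the slots' middle line.
- plunger (a joint): How far the spring-loaded ring in the chopper is pushed down: 0 at rest, 0.011 m fully down. Needs about 5 N to start, about 12 N fully down; it rises when let go.
- drum (a joint): How far that ring is turned clockwise by the lugs: 0 at rest, 1.3 rad at the stop. A spring resists the turn (0.02 N m at the start, 0.13 N m at the stop).
- storage_lid_mid (a point): Middle, on the axis and 19 mm above its underside, of the plain grey storage lid: 100 mm diameter, 16 mm high, with a round knob of 30 mm on top (38 mm high in all), no bar and no lugs. Not needed; leave it. It and the bayonet lid may have changed places.
- garlic_bulb: Garlic bulb, 48 x 50 x 51 mm, lying in the chopper's bowl, whose floor is 40 mm above the worktop; origin at the centre of its underside. It stays there.
- mill_a: Small glass shaker with a metal top, 44 mm diameter, 90 mm high; origin at the centre of its underside. Leave standing.
- mill_b: A second such shaker. Leave standing.
- spice_jar: Spice jar, 45 mm diameter, 106 mm high; origin at the centre of its underside. Leave standing.
- tin: Food tin, 75 mm diameter, 58 mm high; origin at the centre of its underside. Leave standing.
- drinking_glass: Drinking glass, 81 mm diameter, 92 mm high; origin at the centre of its underside. Leave standing.
There are look-alikes about, which are no part of the job. What is shaped like the garlic_bulb but turquoise is not meant.

How it is judged:
On the way:
1. the bayonet lid sits in the chopper's mouth with its lugs in the slots, not yet turned (horizontal distance between lid_grip and chopper_mouth below 0.006 m and z of lid_grip in the frame of chopper_mouth below 0.046 m and angle between the x axis of lid_grip and the x axis of chopper_mouth, either way round below 0.3 rad and value of joint drum below 0.3 rad), for 0.05 s.
At the end, for the whole second after the job is handed in: The fingers hold the lid (over 2 N) in the mouth, centred within 6 mm, upright within 0.08 rad, pushed down over 8.5 of 11 mm (deeper than the collar alone keeps it), itself turned and the ring turned over 1.1 rad, garlic still in the bowl, all through the last second (value of joint plunger above 0.0085 m and value of joint drum above 1.1 rad and horizontal distance between lid_grip and chopper_mouth below 0.006 m and z of lid_grip in the frame of chopper_mouth below 0.034 m and angle between the x axis of lid_grip and the x axis of chopper_mouth, either way round above 1.1 rad and angle between lid_grip's own z axis and vertical below 0.08 rad and contact force between the fingers and bayonet_lid above 2 N and horizontal distance between garlic_bulb and chopper_mouth below 0.05 m and z of garlic_bulb in the frame of chopper_mouth below -0.04 m); the arm keeps its last pose, push and grip.
It fails at once if a bystander or the plain lid is moved by more than 3 cm or knocked over (distance of any of storage_lid_mid, mill_a, mill_b, spice_jar, tin, drinking_glass from where it was at the start of the episode above 0.03 m or angle between any of mill_a, mill_b, spice_jar, tin, drinking_glass's own z axis and vertical above 0.5 rad).
It also fails if it takes over 48 s, if anything falls off the work surface, if the arm or the gripper's body presses on something with over 40 N, if the wrist force passes 120 N, or if a joint passes its speed limit or range.

## Working session

There is one attempt and no reset: what is moved stays moved. The work goes in short steps, each a Python script; the robot and the scene stay as the last script left them, time stands still between calls to the robot, and variables do not carry over. Pictures are saved under pics/ and viewed, at most 10 in all, crops included, and the job is handed in when it is done.

```bash
mkdir -p pics
python3 - <<'E'
from plant import *
import cv2,numpy as np
for n in("scene","top"):
    c=capture(n); f=c["frame"]; cv2.imwrite(f"pics/{n}0.png",cv2.resize(f[:,:,::-1],(800,600),interpolation=cv2.INTER_CUBIC))
    np.savez(n+"0.npz",**c)
    print(n,[k for k in c],c["camera_matrix"].round(1).tolist(),c["extrinsics"].round(4).tolist())
s=sense();print(s);print(tcp_to_grasp)
E
```

```text
scene ['frame', 'camera_matrix', 'extrinsics'] [[512.9, 0.0, 278.9], [0.0, 512.9, 207.3], [0.0, 0.0, 1.0]] [[0.5856, 0.6453, -0.4906, -0.0047], [-0.8105, 0.4545, -0.3695, -0.5193], [-0.0155, 0.614, 0.7892, 0.9961], [0.0, 0.0, 0.0, 1.0]]
top ['frame', 'camera_matrix', 'extrinsics'] [[493.6, 0.0, 289.3], [0.0, 493.6, 206.2], [0.0, 0.0, 1.0]] [[0.027, 0.9955, -0.0911, 0.4736], [-0.9995, 0.0251, -0.0216, -0.1155], [-0.0192, 0.0917, 0.9956, 1.2075], [0.0, 0.0, 0.0, 1.0]]
{'time_s': 0.1, 'q': array([ 9.92332487e-01,  1.04619614e-01,  9.65617186e-02,  1.56387004e+00,
       -4.13010049e-05,  1.35311458e+00]), 'qvel': array([-0.00100181, -0.00021304,  0.00106267, -0.00154638,  0.00048161,
       -0.0016141 ]), 'joint_torque': array([ 6.55879645e-03, -5.58205891e+01,  5.04721248e+01,  1.30034366e-02,
       -2.18711330e-04,  5.52516326e-05]), 'ee_pos': array([0.21163907, 0.56113424, 0.23061984]), 'eef_rot': array([ 1.79414250e-01,  9.83773453e-01, -5.29569347e-04, -2.00294154e-04]), 'ft_force': array([-1.04953545, -0.26968751, -0.76333186]), 'ft_torque': array([-0.03098981, -0.00810056, -0.00634994]), 'gripper_force': 0.0, 'width': 0.08531580987356371}
0.0187
```

View pics/scene0.png

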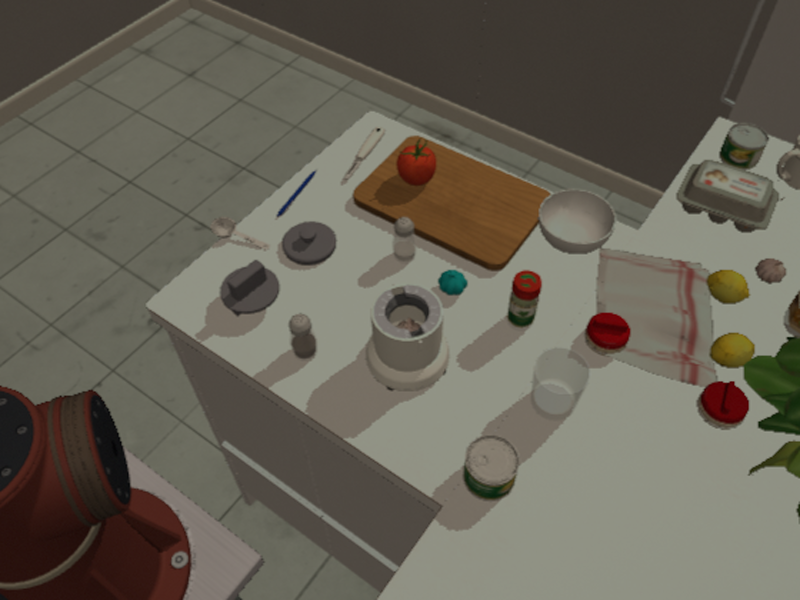

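View pics/top0.png

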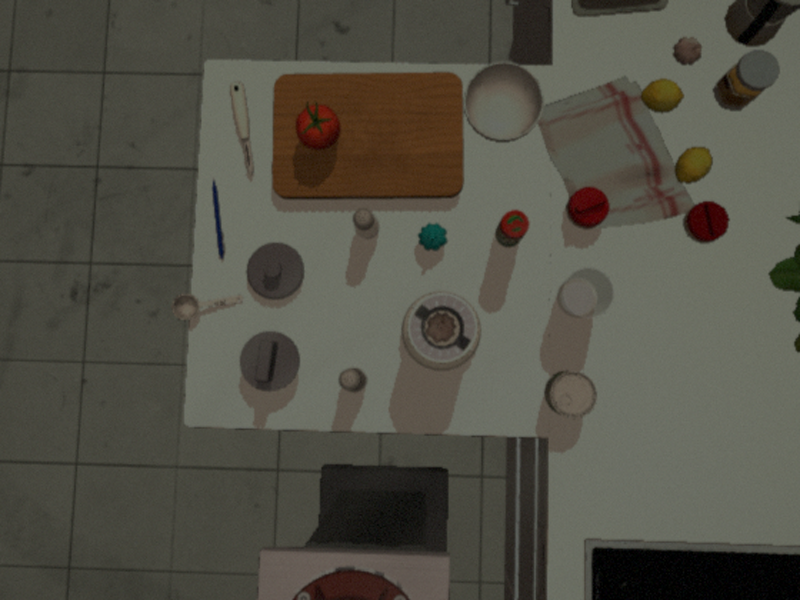

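The top view shows a bar-grip grey lid at (268,361) and a grey lid with a round knob at (275,270). The two red lids at (588,207) and (707,221) are not grey. The lid at (268,361) fits the description, and I'll confirm it in a crop. The chopper is at (441,327).

Run:
```python
import cv2,numpy as np
T=np.load("top0.npz")["frame"];S=np.load("scene0.npz")["frame"]
def crop(f,u0,v0):
    p=f[v0:v0+50,u0:u0+66,::-1]
    p=cv2.resize(p,None,fx=6,fy=6,interpolation=cv2.INTER_CUBIC)
    return np.clip(p*1.6,0,255).astype(np.uint8)
o=np.vstack([np.hstack([crop(T,155,228),crop(T,276,204)]),np.hstack([crop(S,142,176),crop(S,252,193)])])
cv2.imwrite("pics/crop.png",o);print(o.shape)
```

```text
(600, 792, 3)
```

View pics/crop.png

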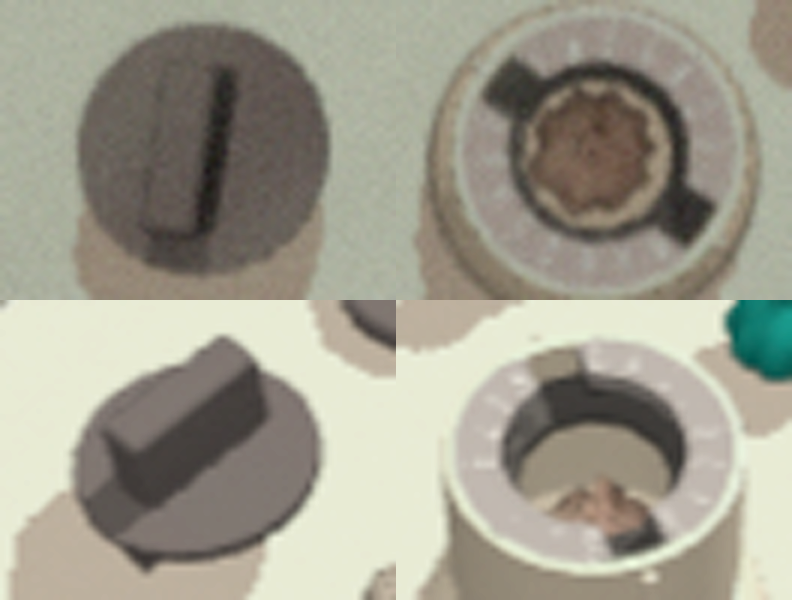

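The crop confirms it. The lid with the bar (top-left, disc centre (204,148), bar top (189,65)-(168,234)) also shows a lug under the disc in the scene view. The chopper's slots are at (512,85) and (688,212), and its collar centre is about (600,151).

```bash
cat > h.py <<'E'
import numpy as np
from scipy.spatial.transform import Rotation as R
def ray(c,u,v,z):
    K=c["camera_matrix"];E=c["extrinsics"]
    d=E[:3,:3]@np.array([(u-K[0,2])/K[0,0],-(v-K[1,2])/K[1,1],-1]);o=E[:3,3]
    return (o+d*(z-o[2])/d[2])[:2]
def down(yaw):  # tool y axis horizontal at angle yaw, z down
    y=np.array([np.cos(yaw),np.sin(yaw),0]);z=np.array([0,0,-1.]);x=np.cross(y,z)
    return R.from_matrix(np.stack([x,y,z],1)).as_quat()
E
python3 - <<'E'
from h import *
from plant import *
T=np.load("top0.npz");S=np.load("scene0.npz")
r=lambda c,u0,v0,x,y,z:ray(c,u0+(x+.5)/6-.5,v0+(y+.5)/6-.5,z)
tl=lambda x,y,z:r(T,155,228,x,y,z); tc=lambda x,y,z:r(T,276,204,x-396,y,z)
sl=lambda x,y,z:r(S,142,176,x,y-300,z); sc=lambda x,y,z:r(S,252,193,x-396,y-300,z)
ang=lambda a,b:np.arctan2(*(a-b)[::-1])
print("disc",tl(204,148,.0345),"bar",tl(178,150,.0765),"yaw",ang(tl(189,65,.0765),tl(168,234,.0765)))
print("scene bar",sl(184,400,.0765),"yaw",ang(sl(222,338,.0765),sl(107,432,.0765)),ang(sl(262,370,.0765),sl(140,465,.0765)))
print("collar",tc(600,152,.126),"slots",tc(512,85,.126),tc(688,212,.126),"yaw",ang(tc(512,85,.126),tc(688,212,.126)))
print("scene collar",sc(598,456,.126),"slot",ang(sc(557,362,.126),sc(635,540,.126)))
print("width check",np.linalg.norm(tc(458,150,.126)-tc(742,150,.126)),np.linalg.norm(tc(512,85,.126)-tc(688,212,.126)))
E
```

```text
disc [0.46511915 0.14630446] bar [0.4643932  0.14685995] yaw -0.07838216845800737
scene bar [0.45958024 0.14107303] yaw -0.06140646854989406 -0.09821138708526927
collar [ 0.52379241 -0.13775509] slots [ 0.54746421 -0.10501348] [ 0.5027883  -0.17027192] yaw 0.970481149290909
scene collar [ 0.51938577 -0.14044282] slot 0.9559386159179212
width check 0.10359668523683731 0.079086031167893
```

Run:
```python
from h import *
from plant import *
ly=-.08;cy=.965;P=np.pi
for k in (1,-1):
    g=ly+k*P/2
    print(k,[None if (q:=solve_ik(p,down(y))) is None else q.round(2).tolist() for p,y in [([.464,.146,.20],g),([.464,.146,.041],g),([.523,-.138,.25],g+cy-ly),([.523,-.138,.14],g+cy-ly),([.523,-.138,.135],g+cy-ly-.7),([.523,-.138,.135],g+cy-ly-1.5)]])
print(solve_ik(*[[.523,-.138,.14],down(cy+P/2-P)]))
```

```text
1 [[0.04, -0.25, -0.3, 1.52, 0.0, 0.12], [0.04, -0.19, -0.54, 1.22, 0.0, 0.12], [-0.5, -0.07, -0.05, 1.6, 0.0, -1.46], [-0.5, -0.07, -0.25, 1.4, 0.0, -1.46], [-0.5, -0.07, -0.26, 1.39, 0.0, -0.76], [-0.5, -0.07, -0.26, 1.39, 0.0, 0.04]]
-1 [[0.04, -0.25, -0.3, 1.52, 0.0, -3.03], [0.04, -0.19, -0.54, 1.22, 0.0, -3.03], [-0.5, -0.07, -0.05, 1.6, 0.0, 1.68], [-0.5, -0.07, -0.25, 1.4, 0.0, 1.68], [-0.5, -0.07, -0.26, 1.39, 0.0, 2.38], [-0.5, -0.07, -0.26, 1.39, 0.0, -3.11]]
[-0.49993685 -0.07394385 -0.2479237   1.39681648  0.          1.6766558 ]
```

Run:
```python
from h import *
from plant import *
import cv2
P=np.pi; q=down(-.08+P/2); x,y=.463,.145
move_ptp([x,y,.20],q)
print("stop",movel([x,y,.042],q,feed=.1,f_stop=8),sense()["ee_pos"])
close_gripper(80); s=sense(); print(s["width"],s["gripper_force"],s["ft_force"],s["time_s"])
movel([x,y,.25],q,feed=.15)
cy=.965; q=down(cy+P/2)
move_ptp([.5225,-.139,.22],q); pause(.3)
s=sense(); print(s["ee_pos"],s["width"],s["ft_force"],s["ft_torque"],s["time_s"])
for n in("scene","top"):
    c=capture(n); np.savez(n+"1.npz",**c)
T=np.load("top1.npz")["frame"];S=np.load("scene1.npz")["frame"]
def crop(f,u0,v0):
    p=f[v0:v0+100,u0:u0+66,::-1]
    return np.clip(cv2.resize(p,None,fx=6,fy=6,interpolation=cv2.INTER_CUBIC)*1.6,0,255).astype(np.uint8)
cv2.imwrite("pics/crop1.png",np.hstack([crop(T,276,180),crop(S,252,153)]))
```

```text
stop False [0.46344676 0.14502636 0.04257986]
0.02118266219346724 78.61579656600952 [ 0.3260317   0.22232102 -1.30546093] 4.2083
[ 0.5225846  -0.13858633  0.22009402] 0.02099760281945168 [-0.25008884  0.40875574 -1.82466232] [-0.02889637  0.03145237  0.00309837] 7.45
```

View pics/crop1.png

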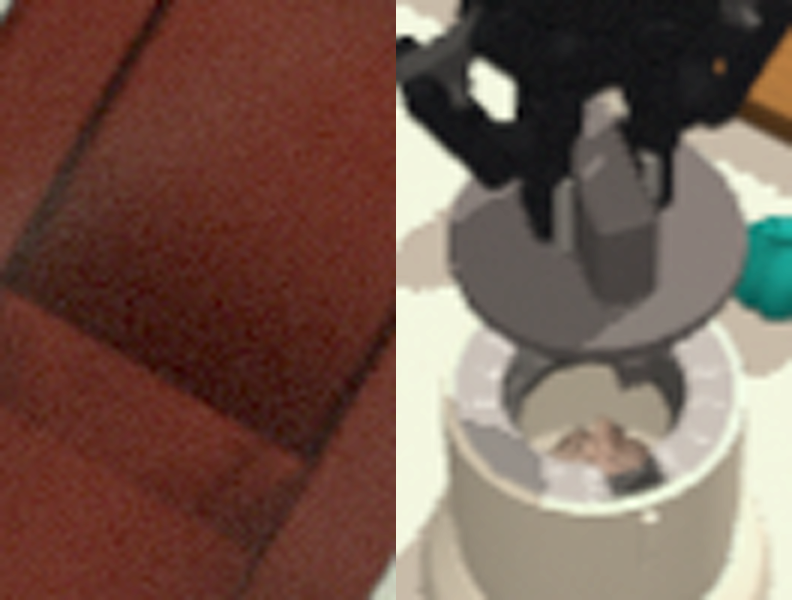

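The lid is held level above the mouth, with disc edges at (448,245) and (747,245) and its lowest edge at (600,350). The arm hides it from the top camera. I'll fit circles to the rims to get the relative offset.

```bash
cat > fit.py <<'E'
from h import *
import cv2
from scipy.optimize import minimize
from scipy.ndimage import map_coordinates
def proj(c,p):
    K=c["camera_matrix"];E=c["extrinsics"]; q=(p-E[:3,3])@E[:3,:3]
    return K[0,2]-K[0,0]*q[:,0]/q[:,2], K[1,2]+K[1,1]*q[:,1]/q[:,2]
def fit(c,x0,z,r,sign,a0,a1,freer=False):
    """circle whose brightness jump outward (sign*) is greatest over world angles a0..a1"""
    g=cv2.GaussianBlur(c["frame"].astype(np.float32).sum(2),(0,0),.7)
    a=np.linspace(a0,a1,200)
    def cost(p):
        rr=p[2]*.01 if freer else r
        v=[]
        for d in(-.0015,.0015):
            u,w=proj(c,np.stack([p[0]*.01+(rr+d)*np.cos(a),p[1]*.01+(rr+d)*np.sin(a),0*a+z],1))
            v.append(map_coordinates(g,[w,u],order=1))
        return -np.mean(sign*(v[1]-v[0]))
    best=min((minimize(cost,np.array([(x0[0]+i)*100,(x0[1]+j)*100]+([r*100] if freer else [])),method="Nelder-Mead") for i in(-.003,0,.003) for j in(-.003,0,.003)),key=lambda m:m.fun)
    return (best.x*.01).round(4),round(float(best.fun),1)
E
python3 - <<'E'
from fit import *
T0,S0,S1=[dict(np.load(n)) for n in("top0.npz","scene0.npz","scene1.npz")]
pi=np.pi
print("top lid disc",fit(T0,(.465,.146),.0365,.05,1,0,2*pi))
print("sc0 lid disc top",fit(S0,(.460,.142),.0365,.05,1,-.2,2.6))
print("sc0 lid disc bot",fit(S0,(.460,.142),.0285,.05,1,-2.6,-1.6))
for n,c,x in(("top",T0,(.523,-.138)),("sc",S0,(.5195,-.14))):
    print(n,"collar outer",fit(c,x,.126,.0518,-1,0,2*pi,True),"inner",fit(c,x,.126,.033,1,0,2*pi))
d=np.arctan2(-.37,-.49); print(d)
print("held bot",fit(S1,(.52,-.14),.2059,.05,1,d-.9,d+.9),"top",fit(S1,(.52,-.14),.2139,.05,1,d+1.2,d+2.0))
E
```

```text
top lid disc (array([0.4648, 0.1462]), -56.8)
sc0 lid disc top (array([0.4615, 0.1457]), -70.0)
sc0 lid disc bot (array([0.4626, 0.1479]), -84.8)
top collar outer (array([ 0.5238, -0.137 ,  0.0537]), -25.1) inner (array([ 0.5238, -0.137 ]), -64.7)
sc collar outer (array([ 0.5217, -0.137 ,  0.0541]), -30.3) inner (array([ 0.5215, -0.1369]), -69.8)
-2.494834227326503
held bot (array([ 0.5221, -0.1379]), -63.5) top (array([ 0.4547, -0.1596]), -112.0)
```

Run:
```python
from h import *
from plant import *
q=down(.965+np.pi/2); x,y=.522,-.1376
movel([x,y,.19],q,feed=.1); s=sense(); f0=s["ft_force"]; print(f0)
print("stop",movel([x,y,.1535],q,feed=.04,f_stop=8)); pause(.2)
s=sense();print(s["ee_pos"],s["ft_force"]-f0,s["ft_torque"],s["width"],s["time_s"])
```

```text
[-0.23481325 -0.76298186 -1.38421307]
stop False
[ 0.52212417 -0.13764692  0.15373094] [ 0.76307222  0.23065748 -0.51852464] [ 0.03643603 -0.00662264  0.02366416] 0.021095720645995398 9.2583
```

Run:
```python
from h import *
from plant import *
q=down(.965+np.pi/2); x,y=.522,-.1376
for z in(.151,.146,.1425,.1412):
    st=movel([x,y,z],q,feed=.03,f_stop=30); pause(.1)
    s=sense();print(z,st,s["ee_pos"].round(4),s["ft_force"].round(1),s["ft_torque"].round(3),s["width"].__round__(4),s["time_s"])
    if st: break
```

```text
0.151 False [ 0.5223 -0.1378  0.1515] [ 0.3 -1.1  3.1] [-0.062 -0.103 -0.011] 0.021 9.6083
0.146 False [ 0.5223 -0.1378  0.1466] [-0.   0.3  6.3] [ 0.076 -0.021 -0.054] 0.0212 10.025
0.1425 False [ 0.5224 -0.1379  0.1435] [-0.9  0.4  8.3] [ 0.146  0.114 -0.006] 0.0208 10.3917
0.1412 False [ 0.5225 -0.1379  0.1423] [-1.6 -0.2  8.4] [0.22  0.166 0.02 ] 0.0213 10.7417
```

Run:
```python
from h import *
from plant import *
x,y=.522,-.1376
def rep(t):
    s=sense();e=s["eef_rot"];Y=R.from_quat(e).as_matrix()[:,1]
    print(t,s["ee_pos"].round(4),"lidyaw",round(np.arctan2(Y[1],Y[0])-np.pi/2,3),s["ft_force"].round(1),s["ft_torque"].round(3),round(s["width"],4),round(s["time_s"],2)); return s
movel([x,y,.1395],down(.965+np.pi/2),feed=.03,f_stop=30); rep("dn")
for a in(.15,.4,.7):
    movel([x,y,.1395],down(.965-a+np.pi/2),feed=.05); pause(.1); s=rep(a)
    if abs(s["ft_torque"][2])>1.2 or abs(s["ft_force"]).max()>40: print("halt");break
```

```text
dn [ 0.5225 -0.1379  0.1406] lidyaw 0.965 [-1.8  0.2 10.8] [0.228 0.233 0.044] 0.0209 10.99
0.15 [ 0.5222 -0.1377  0.1406] lidyaw 0.815 [-3.1  0.1 10.5] [0.367 0.527 0.006] 0.0212 11.39
0.4 [ 0.5219 -0.1373  0.1404] lidyaw 0.565 [-4.   1.8 10.7] [0.758 0.796 0.091] 0.0214 11.89
0.7 [ 0.5218 -0.1369  0.1404] lidyaw 0.266 [-5.   3.9 11.5] [1.1   0.802 0.075] 0.0214 12.44
```

Run:
```python
from h import *
from plant import *
import cv2
x,y=.5213,-.1367
def rep(t):
    s=sense();e=s["eef_rot"];Y=R.from_quat(e).as_matrix()[:,1]
    print(t,s["ee_pos"].round(4),"lidyaw",round(np.arctan2(Y[1],Y[0])-np.pi/2,3),s["ft_force"].round(1),s["ft_torque"].round(3),round(s["width"],4),round(s["time_s"],2)); return s
for a in(.7,.95,1.15,1.3,1.4):
    movel([x,y,.1388],down(.965-a+np.pi/2),feed=.05); pause(.1); s=rep(a)
    if abs(s["ft_force"]).max()>40: print("halt");break
c=capture("scene"); np.savez("scene2.npz",**c)
cv2.imwrite("pics/crop2.png",np.clip(cv2.resize(c["frame"][150:250,235:340,::-1],None,fx=6,fy=6,interpolation=cv2.INTER_CUBIC)*1.5,0,255).astype(np.uint8))
```

```text
0.7 [ 0.5217 -0.1366  0.1403] lidyaw 0.265 [-2.9  2.4 13.9] [0.591 0.584 0.062] 0.0208 12.79
0.95 [ 0.5215 -0.1362  0.1403] lidyaw 0.016 [-4.4  4.  15.1] [1.063 0.782 0.096] 0.0211 13.29
1.15 [ 0.5215 -0.1358  0.1403] lidyaw -0.184 [-4.7  5.7 14.6] [1.469 0.776 0.113] 0.0213 13.74
1.3 [ 0.5216 -0.1356  0.1403] lidyaw -0.334 [-5.2  7.  15.4] [1.617 0.626 0.105] 0.0212 14.14
1.4 [ 0.522  -0.1361  0.1403] lidyaw -0.434 [-1.2  4.8 11.8] [1.074 0.097 0.168] 0.0208 14.49
```

View pics/crop2.png

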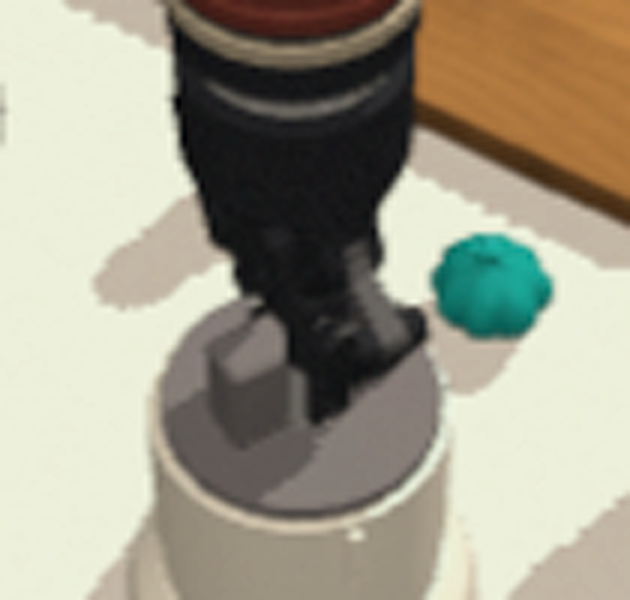

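The lid is seated level in the collar. The bar's near end is at (245,390) in the crop, and the disc is flush and centred. I'll turn it slightly further to the stop, then check that it holds.

Run:
```python
from fit import *
from plant import *
x,y=.5213,-.1367
movel([x,y,.1386],down(.965-1.45+np.pi/2),feed=.05)
for i in range(2):
    pause(.4); s=sense(); print(s["ee_pos"].round(4),s["ft_force"].round(1),s["ft_torque"].round(3),round(s["width"],4),s["gripper_force"],round(s["time_s"],2))
# disc centre and bar yaw in the scene picture
c=capture("scene"); np.savez("scene3.npz",**c)
d=-2.495
for z in(.135,.1355,.136): print(z,fit(c,(.5215,-.137),z,.05,1,d-.9,d+.9))
S=dict(np.load("scene2.npz")); z=.126+.0295+.02
# bar top edge: (210,350)-(265,310) short end in crop2, vertex near (222,380)-(290,355)
w=[ray(S,235+(a+.5)/6-.5,150+(b+.5)/6-.5,z) for a,b in((207,350),(224,382),(288,365))]
print("short-long edges",[np.linalg.norm(w[i]-w[i+1]).round(4) for i in(0,1)],[np.arctan2(*(w[i+1]-w[i])[::-1]).round(2) for i in(0,1)])
```

```text
[ 0.5225 -0.1356  0.1403] [-0.9  8.  13.3] [ 1.735 -0.349  0.591] 0.0211 81.04996919631958 15.19
[ 0.5225 -0.1355  0.1403] [ 1.6  7.9 13.7] [ 1.739 -0.369  0.544] 0.0211 81.04891419410706 15.59
0.135 (array([ 0.5176, -0.14  ]), -106.9)
0.1355 (array([ 0.5174, -0.1402]), -106.9)
0.136 (array([ 0.5171, -0.1404]), -107.0)
short-long edges [np.float64(0.0148), np.float64(0.0226)] [np.float64(-2.11), np.float64(-0.63)]
```

Run:
```python
from plant import *
print(finish_job())
```

```text
the job is handed in; nothing more can be done
None
```

The bayonet lid is in the chopper, pushed fully down and twisted clockwise to the stop, and the arm is still gripping and holding it there; I handed the job in at about 15.7 s of the 48 s, and no verdict was returned.

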